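Find the housing with the core and seat it in the weld nest

ROBOT

A 6-joint arm with a two-finger parallel gripper is mounted at the origin on the work surface. World frame = base frame: x ahead of the robot, y to its left, z up, the work surface at z = 0. Lengths are in m, angles in rad, forces in N, time in s.
With the tool pointing down it reaches from about 0.225 to 0.725 m from the base axis. Payload 3.1 kg.
Tool frame: the origin (TCP) lies on the front face of the gripper's body, between the roots of the fingers; the fingertips stand 73 mm ahead of it and the grasp point (between the pads) lies 54 mm ahead of it; z points along the fingers, y is the line along which they close (so a half turn about z gives the same grasp; the last joint's range is limited). The gripper opens to 85 mm and grips with 20 to 120 N. Pads are 22 mm wide; open, the fingers measure 114 mm over their backs; the gripper's body (76 mm by 85 mm) begins 54 mm behind the grasp point. The pads swing forward as they close: fully open they stand 13 mm farther back than shut.
Start: joints at [1.144, 0.048, 0.099, 1.622, 0, 1.443], TCP at [0.155, 0.502, 0.304] pointing down, gripper open.
Joint ranges: [-2.91, 2.91], [-0.99, 1.94], [-1.21, 1.42], [-2.12, 2.29], [-1.49, 1.47], [-3.14, 3.14]. Speed limits (rad/s): [2.79, 2.79, 3.14, 3.14, 3.14, 3.14].

INTERFACE

Orientations are given as a 3x3 rotation matrix whose columns are the frame's x, y, z axes.
In Python, from cell import ctrl gives the robot as it stands.
- The arm moves only by the tool step_arm, never from a script. Its argument "plan" is text: rows parted by semicolons, each of 7 numbers parted by spaces: the shift along the world's x, y, z in cm, then the turn, a rotation vector about the world's x, y, z in degrees, then the opening, from 0 (shut) to 1 (fully open). A call has exactly 5 rows; each row shifts and turns the commanded pose from where the row before left it; what a row does not reach is not made up. A row lasts 1/8 s, in which the tool goes at most 62.5 mm and 10.7 degrees, less where a joint would pass 70% of its speed; a pose out of reach is approached as far as the arm can. A call with a gripper value outside its range is refused whole. The fingers move at their own pace and stop on an object; "newtons" is the grip in N (left out, the last holds). Time passes only in rows, so rows that do not move let the fingers close, or fill a call up. It gives the time, the measured TCP pose, the force, the opening and the grip force at its end, in the units of the state.
- ctrl.get_obs(): the state, without advancing time (a new reading comes with each control period).
- ctrl.read_camera(name): name is "scene" or "top" or "wrist"; returns a dict with "pixels" (480x640x3 uint8, red, green, blue), "z_map" (480x640 float32, m along the optical axis (not along the pixel's ray), 0 where there is no reading), "vfov" (degrees; the focal length in pixels is half the picture's height over the tangent of half this angle, whatever the lens; pixels are square), "cx", "cy" (the principal point, pixels), "R" (3x3) and "t" (3): a world point X has camera coordinates R X + t. Camera axes: x right, y down, z forward; pixel columns grow to the right and rows downward; lengths in m; the calibration is good to about 2 mm. A picture is of the moment at which its call begins.
- ctrl.hand_in(): hands the job in; it is judged then, once.
The state is a dict: "t": time; "joint_positions": joint angles; "dq": joint speeds; "joint_torque": joint torques, N m; "ee_pos": TCP position; "orientation": TCP orientation; "ft_force": force on the tool from outside, world axes, zero at the start; "wrist_torque": the same for the moment, N m; "grip_width": finger opening in m; "grasp_force": force on a finger pad.
Only numpy, scipy, OpenCV 4.12 (cv2) and the standard library are available. Lean on these libraries where they do the work, as an engineer would, in place of code of your own. Each camera call takes 0.05 s, during which the arm holds its last target. There are 200 camera calls.

TASK

Only one of the three green housings has its steel core inside, which makes it about twice as heavy: find it by lifting. Put it nose first in the nest's channel and push it along, nose under the bridge, until it presses the stop pin fully in and you feel it come solid, without shoving the stop behind the pin out of its setting. The two light housings stay upright on the bench, and the other things about are left where they are.

Things in the scene. Friction and masses are not known exactly. Their poses are not given: they have to be found in the camera images.
- housing_a: One of three green housings that look alike (starts to the robot's right, near): closed body 70 long (x), 44 wide (y), 47 high, and ahead of it (+x) a low nose 40 long, 44 wide, 26 high. Origin: centre of the body's underside; body x -35..+35, nose x +35..+75; z up. About 0.42 kg with a steel core sealed inside, 0.2 kg without; which has it cannot be seen and differs every time.
- housing_b: One of three green housings that look alike (starts to the right, far): closed body 70 long (x), 44 wide (y), 47 high, and ahead of it (+x) a low nose 40 long, 44 wide, 26 high. Origin: centre of the body's underside; body x -35..+35, nose x +35..+75; z up. About 0.42 kg with a steel core sealed inside, 0.2 kg without; which has it cannot be seen and differs every time.
- housing_c: One of three green housings that look alike (starts in the middle): closed body 70 long (x), 44 wide (y), 47 high, and ahead of it (+x) a low nose 40 long, 44 wide, 26 high. Origin: centre of the body's underside; body x -35..+35, nose x +35..+75; z up. About 0.42 kg with a steel core sealed inside, 0.2 kg without; which has it cannot be seen and differs every time.
- nest: Aluminium nest fixed to the bench: base plate 270 (x) x 110 (y) x 12 thick. Origin: centre of its underside; x runs along the channel from the open end (x = -135) to the bridge. The channel floor, 12 above the bench, lies between two steel guide rails 10 wide that stand 12 above the floor, inner faces at y = +-23.75. Hidden under the bridge is the stop.
- bridge (a point): Middle of the lower front edge of the flat bridge over the channel (nest x = +35, 42 above the bench), axes as the nest. The bridge reaches 80 on in x, 30 clear above the channel floor (nose passes, body does not), top 54 above the bench; a red-handled clamp on it reaches 110 at x +30 to +80. The stop block's face lies 15 to 35 behind this edge, varying.
- stop_pin (a joint): Pin of 12 diameter standing 5 mm out of the stop block's face towards the open end, 13 above the channel floor. 0 = fully out, 0.005 m = pressed fully in so that the nose bears on the block. Moves with about 1.2 N and stays where left.
- stop_slide (a joint): Displacement of the stop block (34 wide, 20 high) along the channel; 0 = its setting, grows as it is shoved on towards +x. Held by friction, it gives way at about 20 N.
- jar: Bystander: small amber jar with black lid, diameter 44, 65 high, loose. Origin: centre of its underside.
- bottle: Bystander: clear plastic bottle, diameter 64, 200 high, loose. Origin: centre of its underside.
- gauge_stand: Obstacle fixed to the bench between the housings and the nest: round foot of diameter 60, 12 high, and an upright rod of diameter 16, up to 300 above the bench, with a black knob of diameter 30 round it at 240 to 265. Origin: centre of the foot's underside.
- screwdriver: Bystander: screwdriver lying along its x on the bench, handle to -x, about 200 long and 30 thick, loose. Origin near its middle.
- caps_box: Bystander: blue open box of black caps, 90 (x) x 120 (y) x 50 high, loose. Origin: centre of its underside.
Things that resemble listed ones, but are neither listed nor needed, are in the scene too. What is shaped like the housing_c but yellow is not meant.

How it is judged:
At the end, for the whole second after the job is handed in: The cored housing rests flat and straight in the channel (within 5 mm, 0.1 rad), nose under the bridge, its weight (over 3 N) on the nest; stop pin in by over 3.8 mm, stop block shifted under 3 mm; the other two upright on the bench (below 6 mm, tilt under 0.1 rad); all at rest (((x of housing_a in the frame of nest above -0.035 m and y of housing_a in the frame of nest between -0.005 and 0.005 m and z of housing_a in the frame of nest below 0.016 m and angle between housing_a's own z axis and vertical below 0.06 rad and angle between the x axis of housing_a and the x axis of nest, either way round below 0.1 rad and contact force between housing_a and nest above 3 N and linear speed of each of housing_a, housing_b, housing_c below 0.02 m/s and height (world z) of each of housing_b, housing_c below 0.006 m and angle between each of housing_b, housing_c's own z axis and vertical below 0.1 rad) or (x of housing_b in the frame of nest above -0.035 m and y of housing_b in the frame of nest between -0.005 and 0.005 m and z of housing_b in the frame of nest below 0.016 m and angle between housing_b's own z axis and vertical below 0.06 rad and angle between the x axis of housing_b and the x axis of nest, either way round below 0.1 rad and contact force between housing_b and nest above 3 N and linear speed of each of housing_b, housing_a, housing_c below 0.02 m/s and height (world z) of each of housing_a, housing_c below 0.006 m and angle between each of housing_a, housing_c's own z axis and vertical below 0.1 rad) or (x of housing_c in the frame of nest above -0.035 m and y of housing_c in the frame of nest between -0.005 and 0.005 m and z of housing_c in the frame of nest below 0.016 m and angle between housing_c's own z axis and vertical below 0.06 rad and angle between the x axis of housing_c and the x axis of nest, either way round below 0.1 rad and contact force between housing_c and nest above 3 N and linear speed of each of housing_c, housing_a, housing_b below 0.02 m/s and height (world z) of each of housing_a, housing_b below 0.006 m and angle between each of housing_a, housing_b's own z axis and vertical below 0.1 rad)) and value of joint stop_pin above 0.0038 m and value of joint stop_slide below 0.003 m); the robot touches nothing.
It fails at once if The stop block was shoved more than 3 mm out of its setting (value of joint stop_slide above 0.003 m).
It fails at once if A bystander (jar, bottle, screwdriver, caps box) was moved more than 30 mm (distance of any of jar, bottle, screwdriver, caps_box from where it was at the start of the episode above 0.03 m).
It also fails if it takes over 72 s, if anything falls off the work surface, if the arm or the gripper's body presses on something with over 40 N, if the wrist force passes 120 N, or if a joint passes its speed limit or range.

## Working session

There is one attempt and no reset: what is moved stays moved. The work goes in short steps, Python scripts to look and compute and a tool call to move; the robot and the scene stay as the last step left them, time stands still between calls to the robot, and variables do not carry over. Pictures are saved under pics/ and viewed, at most 10 in all, crops included, and the job is handed in when it is done.

Besides the shell and the picture viewer there is one more tool, called after ">>>" by a JSON object that holds its "fn" and its "kwargs". step_arm: Moves the arm, as the interface text tells. Its arguments: {"type":"object","properties":{"plan":{"type":"string"},"newtons":{"type":"number"}},"required":["plan"]}

```bash
mkdir -p pics; ls
cat > h.py <<'E'
import numpy as np,cv2
from cell import ctrl
def cam(n):
    c=ctrl.read_camera(n);c['f']=240/np.tan(np.radians(c['vfov'])/2);c['R']=np.array(c['R']);c['t']=np.array(c['t']);return c
def cloud(c):
    v,u=np.mgrid[:480,:640];z=c['z_map']
    P=np.stack([(u-c['cx'])/c['f']*z,(v-c['cy'])/c['f']*z,z],-1)
    return (P-c['t'])@c['R']
def save(c,n): cv2.imwrite('pics/'+n,c['pixels'][:,:,::-1])
E
python3 - <<'E'
from h import *
for n in('scene','top'):
    c=cam(n);save(c,n+'0.png');print(n,c['vfov'],c['cx'],c['cy'],c['R'].round(3).tolist(),c['t'])
    np.savez('/tmp/'+n,P=cloud(c),px=c['pixels'])
print(ctrl.get_obs())
E
```

```text
pics
scene 43.03438433900123 324.3098515561631 238.34234118998432 [[-0.236, 0.972, -0.008], [0.583, 0.134, -0.802], [-0.778, -0.194, -0.598]] [ 0.10501545 -0.2289614   1.96570357]
top 45.84655779486456 317.0241367173467 238.6294409843254 [[0.024, -1.0, 0.002], [-0.993, -0.024, -0.119], [0.119, 0.001, -0.993]] [-1.46213453e-03  4.81649319e-01  1.63638086e+00]
{'t': 0.1, 'joint_positions': array([ 1.14419396e+00,  4.86748195e-02,  9.77490271e-02,  1.62197306e+00,
       -2.67965223e-05,  1.44300041e+00]), 'dq': array([ 0.00039166, -0.0007634 ,  0.00190686, -0.00092528, -0.00133724,
        0.00056737]), 'joint_torque': array([ 2.77483450e-03, -3.39848936e+01,  3.20936537e+01,  1.58150727e-02,
       -1.59338028e-04, -1.73378901e-06]), 'ee_pos': array([0.15440269, 0.50137295, 0.30283225]), 'orientation': array([[-9.55688435e-01,  2.94378839e-01, -8.45587208e-04],
       [ 2.94379954e-01,  9.55686526e-01, -1.92517627e-03],
       [ 2.41385148e-04, -2.08879262e-03, -9.99997789e-01]]), 'ft_force': array([ 0.26528314,  0.79892287, -0.01015916]), 'wrist_torque': array([-0.03630925,  0.01376497,  0.06751815]), 'grasp_force': 0.0, 'grip_width': 0.08518210538755355}
```

View pics/scene0.png

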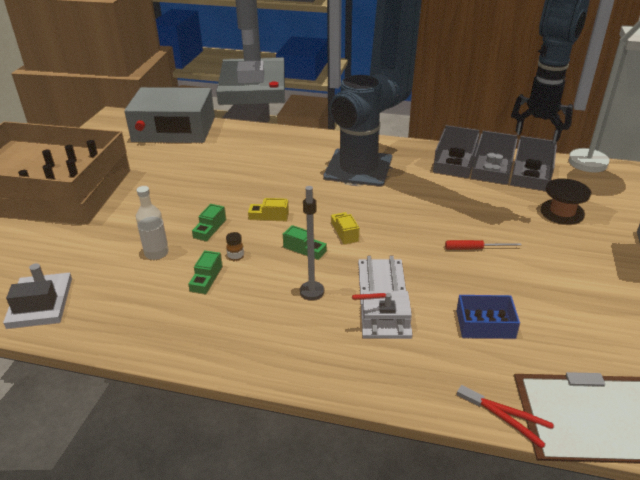

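View pics/top0.png

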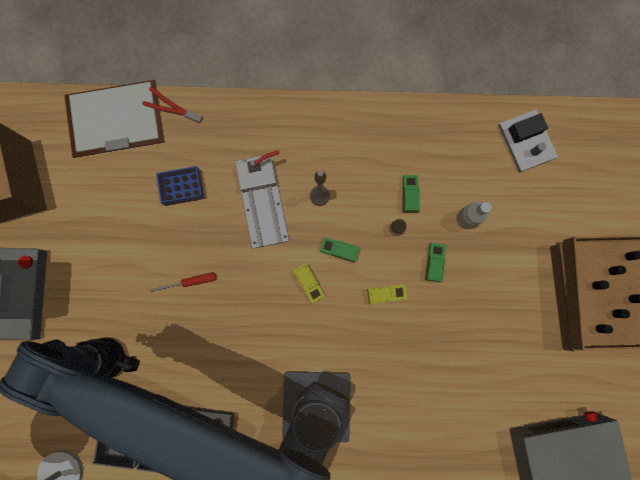

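The top view shows three green housings at (340,250), (411,194) and (436,262). The jar is at (398,227), the gauge stand at (320,190), and the nest at (262,205) with the bridge at its far end. The screwdriver, caps box and bottle are clear to the sides.

```bash
cat >> h.py <<'E'
def housings(P,px):
    hsv=cv2.cvtColor(px,cv2.COLOR_RGB2HSV)
    m=cv2.inRange(hsv,(48,110,40),(80,255,255));m=cv2.morphologyEx(m,cv2.MORPH_CLOSE,np.ones((7,7)))
    n,l,s,ce=cv2.connectedComponentsWithStats(m);o=[]
    for i in range(1,n):
        if s[i,4]<150: continue
        Q=P[l==i];Q=Q[(Q[:,2]>.015)&(Q[:,2]<.4)]
        z0=Q[:,2].max()
        T=Q[Q[:,2]>.018]
        r=cv2.minAreaRect((T[:,:2]*1000).astype(np.float32))
        B=Q[Q[:,2]>.040];N=Q[(Q[:,2]>.02)&(Q[:,2]<.032)]
        rb=cv2.minAreaRect((B[:,:2]*1000).astype(np.float32))
        d=N[:,:2].mean(0)-B[:,:2].mean(0)
        a=r[2] if r[1][0]>r[1][1] else r[2]+90
        e=np.array([np.cos(np.radians(a)),np.sin(np.radians(a))])
        if e@d<0:a-=180;e=-e
        c=np.array(r[0])/1000-.02*e
        o.append((ce[i].round(),'full',np.round(r[0],1),np.round(r[1],1),'body',np.round(rb[0],1),np.round(rb[1],1),'yaw',round((a+180)%360-180,1),'origin',c.round(4),'z',np.percentile(B[:,2],50).round(4),np.median(N[:,2]).round(4)))
    return o
E
python3 - <<'E'
from h import *
for n in('top','scene'):
    d=np.load(f'/tmp/{n}.npz');P=d['P'];px=d['px']
    print(n)
    for o in housings(P,px):print(*o)
d=np.load('/tmp/top.npz');P=d['P'];px=d['px']
print('bench',np.median(P[300:340,100:250,2]))
# nest: region
R=P[150:255,230:295].reshape(-1,3);hs=cv2.cvtColor(px,cv2.COLOR_RGB2HSV)[150:255,230:295].reshape(-1,3)
for lo,hi in((.008,.016),(.02,.028),(.008,.06),(.048,.06)):
    k=(R[:,2]>lo)&(R[:,2]<hi)&(hs[:,1]<90);r=cv2.minAreaRect((R[k,:2]*1000).astype(np.float32));print(lo,hi,k.sum(),np.round(r[0],1),np.round(r[1],1),r[2],cv2.boxPoints(r).round(0).tolist(),np.median(R[k,2]))
for nm,(a,b,c,e) in dict(jar=(215,240,388,410),stand=(165,208,308,332),bottle=(195,232,455,495),scr=(268,295,148,220)).items():
    Q=P[a:b,c:e].reshape(-1,3);Q=Q[Q[:,2]>.009];print(nm,Q.min(0),Q.max(0))
E
```

```text
top
[411. 193.] full [ 626.2 -263.8] [110.4  41.3] body [ 606.2 -263.2] [40.2 69.7] yaw 0.5 origin [ 0.6062 -0.264 ] z 0.0466 0.026
[341. 249.] full [451.8 -55.5] [107.3  42.2] body [446.2 -74.2] [66.8 42.2] yaw 73.2 origin [ 0.4461 -0.0746] z 0.0466 0.026
[436. 263.] full [ 421.8 -338.7] [ 45.3 108.4] body [ 403.1 -334.9] [42.2 70.3] yaw -7.4 origin [ 0.4019 -0.3361] z 0.0467 0.0257
scene
[209. 221.] full [ 426.3 -334.3] [ 49.4 114.8] body [ 406.8 -330.7] [47.  73.9] yaw -9.2 origin [ 0.4065 -0.3311] z 0.046 0.0254
[296. 239.] full [451.6 -68.6] [76.1 51.6] body [450.6 -69.8] [73.  50.5] yaw 71.3 origin [ 0.4451 -0.0875] z 0.0457 0.0266
[205. 271.] full [ 629.9 -260.2] [ 47.5 116.9] body [ 608.9 -259.9] [45.7 74.9] yaw -0.2 origin [ 0.6099 -0.2602] z 0.0459 0.0258
bench 0.0001962375568141106
0.008 0.016 1269 [594.8 179.5] [271.4 113.4] 13.287181854248047 [[450.0, 204.0], [476.0, 93.0], [740.0, 156.0], [714.0, 266.0]] 0.012034471626690085
0.02 0.028 356 [595.9 178.4] [269.5 107.1] 14.182069778442383 [[452.0, 197.0], [478.0, 94.0], [740.0, 160.0], [713.0, 263.0]] 0.023540124426492146
0.008 0.06 2774 [594.8 179.6] [271.4 113.5] 13.236655235290527 [[450.0, 204.0], [476.0, 93.0], [740.0, 155.0], [714.0, 266.0]] 0.017209128141383083
0.048 0.06 698 [668.3 194.6] [ 82.6 103.6] 12.573244094848633 [[617.0, 236.0], [639.0, 135.0], [720.0, 153.0], [697.0, 254.0]] 0.05411175384375443
jar [ 0.28329245 -0.26226815  0.01051454] [0.55749837 0.00797433 1.68208571]
stand [ 0.28329245 -0.02250726  0.00902012] [0.69714079 0.03461244 1.68208571]
bottle [ 0.28329245 -0.51522594  0.0090199 ] [0.62030103 0.00797433 1.68208571]
scr [0.28329245 0.00797433 0.00902415] [0.38422634 0.49900119 1.68208571]
```

Run:
```python
from h import *
for n,w in(('top',(160,210,300,335)),('scene',(185,300,295,330))):
    d=np.load(f'/tmp/{n}.npz');P=d['P'];a,b,c,e=w
    Q=P[a:b,c:e].reshape(-1,3)
    for lo,hi in((.006,.02),(.06,.15),(.15,.23),(.24,.27),(.27,.32)):
        k=Q[(Q[:,2]>lo)&(Q[:,2]<hi)]
        if len(k):print(n,lo,len(k),k.min(0).round(3),k.max(0).round(3),np.median(k,0).round(3))
d=np.load('/tmp/top.npz');P=d['P']
for nm,(a,b,c,e) in dict(jar=(218,238,389,408),bottle=(198,230,455,493)).items():
    Q=P[a:b,c:e].reshape(-1,3);Q=Q[(Q[:,2]>.03)&(Q[:,2]<.25)];print(nm,Q.min(0).round(3),Q.max(0).round(3))
# rails via nest-frame profile
o=np.array([.595,.1795]);th=np.radians(13.2);ex=np.array([np.cos(th),np.sin(th)]);ey=np.array([-ex[1],ex[0]])
Q=P.reshape(-1,3);X=(Q[:,:2]-o)@ex;Y=(Q[:,:2]-o)@ey
k=(abs(Y)<.06)&(Q[:,2]>.019)&(Q[:,2]<.03)&(X<.03)&(X>-.14)
for s in(1,-1):
    j=k&(s*Y>.015)&(s*Y<.045);print('rail',s,j.sum(),np.polyfit(X[j],Y[j],1),Y[j].min(),Y[j].max(),X[j].min())
k=(abs(Y)<.022)&(Q[:,2]>.05)&(Q[:,2]<.058);print('bridge front X',np.percentile(X[k],[0,5]))
```

```text
top 0.006 316 [ 0.572 -0.038  0.006] [0.722 0.067 0.02 ] [0.614 0.01  0.011]
top 0.06 31 [ 0.607 -0.001  0.068] [0.612 0.011 0.147] [0.608 0.005 0.11 ]
top 0.15 22 [ 0.607 -0.002  0.15 ] [0.614 0.011 0.202] [0.609 0.005 0.175]
top 0.24 83 [ 0.6   -0.009  0.24 ] [0.627 0.019 0.27 ] [0.608 0.006 0.264]
top 0.27 49 [ 0.6   -0.009  0.27 ] [0.622 0.019 0.304] [0.612 0.004 0.297]
scene 0.006 424 [ 0.185 -0.123  0.006] [0.648 0.048 0.02 ] [0.613 0.003 0.012]
scene 0.06 203 [0.612 0.001 0.06 ] [0.628 0.019 0.148] [0.622 0.012 0.106]
scene 0.15 202 [0.612 0.001 0.15 ] [0.629 0.019 0.23 ] [0.622 0.012 0.189]
scene 0.24 189 [ 0.601 -0.004  0.24 ] [0.639 0.026 0.269] [0.626 0.013 0.258]
scene 0.27 105 [0.608 0.002 0.27 ] [0.627 0.018 0.303] [0.621 0.012 0.289]
jar [ 0.501 -0.245  0.031] [ 0.541 -0.205  0.074]
bottle [ 0.524 -0.468  0.031] [ 0.587 -0.402  0.208]
rail 1 186 [-0.01250346  0.02643506] 0.015161102046974871 0.04408170822155024 -0.13413179362986719
rail -1 177 [-0.00780323 -0.03130842] -0.04497098410511973 -0.01661220564775753 -0.13353211705319296
bridge front X [-0.56909738  0.03740326]
```

>>> {"fn": "step_arm", "kwargs": {"plan": "5 -5 0 0 0 6 1;6 -5 0 0 0 6 1;6 -5 0 0 0 6 1;6 -5 0 0 0 6 1;6 -5 0 0 0 6 1"}}

```text
t: 0.72
ee_pos: [0.3919, 0.2959, 0.3034]
orientation: [[-0.974, -0.226, -0.0], [-0.226, 0.974, -0.0], [0.0, 0.0, -1.0]]
ft_force: [0.2, 0.2, -0.3]
grip_width: 0.0851
grasp_force: 0.0
```

>>> {"fn": "step_arm", "kwargs": {"plan": "3 -3 0 0 0 0 1;3 -3 0 0 0 0 1;3 -3 0 0 0 0 1;2 -3 0 0 0 0 1;0 0 0 0 0 0 1"}}

```text
t: 1.35
ee_pos: [0.5017, 0.1755, 0.3028]
orientation: [[-0.976, -0.219, -0.002], [-0.219, 0.976, -0.001], [0.002, -0.0, -1.0]]
ft_force: [-1.5, -0.5, 0.0]
grip_width: 0.0853
grasp_force: 0.0
```

Run:
```python
from h import *
c=cam('wrist');save(c,'w1.png');np.savez('/tmp/wrist',P=cloud(c),px=c['pixels']);print(c['f'],c['R'].round(4).tolist(),c['t'],ctrl.get_obs()['ee_pos'])
P=cloud(c);print(np.median(P[:,:,2]))
```

```text
413.33526440595386 [[-0.2183, 0.9759, -0.0006], [0.9248, 0.207, 0.3193], [0.3117, 0.0692, -0.9477]] [-0.06160011 -0.5418064   0.21203254] [0.50095043 0.17662761 0.3030878 ]
0.0014695765874484568
```

View pics/w1.png

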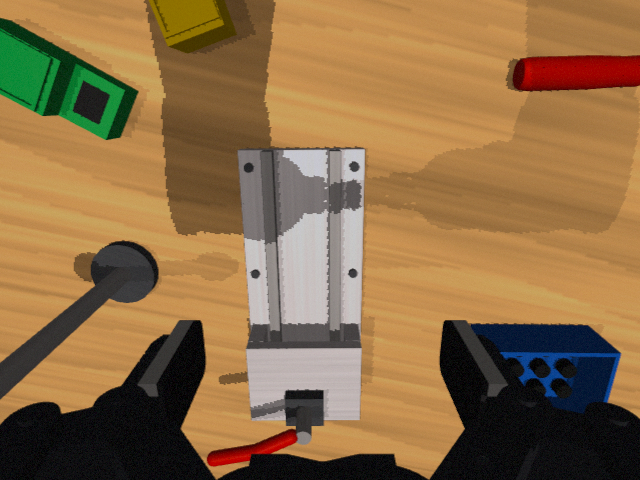

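The wrist view shows the open end of the nest at row 150, with rails at columns ~270 and ~336. The bridge front edge is at row ~345, and housing c is at upper left. I'll fit the rails from the depth data.

Run:
```python
from h import *
d=np.load('/tmp/wrist.npz');P=d['P']
for o in housings(P,d['px']):print(*o)
o=np.array([.595,.1795]);th=np.radians(13.2);ex=np.array([np.cos(th),np.sin(th)]);ey=np.array([-ex[1],ex[0]])
Q=P.reshape(-1,3);X=(Q[:,:2]-o)@ex;Y=(Q[:,:2]-o)@ey;z=Q[:,2]
k=(abs(Y)<.055)&(X>-.15)&(X<.03)&(z<.1);print('floor',np.median(z[k&(abs(Y)<.015)&(X>-.12)]))
top=k&(z>.021)&(z<.028)
pts=[]
for xb in np.arange(-.13,.02,.01):
    j=top&(X>xb)&(X<xb+.01)
    a=Y[j&(Y>.01)];b=Y[j&(Y<-.01)]
    if len(a)>3 and len(b)>3: pts.append((xb+.005,*np.percentile(a,[5,95]),*np.percentile(b,[5,95])))
pts=np.array(pts)
for q in pts[::3]:print((q*1000).round(1))
mid=pts[:,1:].mean(1);p=np.polyfit(pts[:,0],mid,1);print('mid fit',p,np.degrees(p[0]))
print('edges', (pts[:,1]-pts[:,4]).mean()*1000)
k=(abs(Y)<.05)&(z>.01)&(z<.015);print('plate Y',np.percentile(Y[k&(X<0)&(X>-.12)],[0.5,99.5]),'X min',np.percentile(X[k&(X<-.1)],1))
k=(abs(Y)<.02)&(z>.05)&(z<.058);print('bridge front',np.percentile(X[k],[0,2]))
```

```text
[57. 81.] full [455.   29.7] [254.8  70.7] body [450.1  38.4] [ 55.9 238.8] yaw 89.2 origin [0.4547 0.0097] z 0.0471 0.0269
floor 0.012890185604442935
[-125.    23.3   32.5  -33.6  -24.4]
[-95.   23.2  32.6 -33.7 -24.4]
[-65.   23.9  32.7 -33.5 -24.5]
[-35.   23.8  32.9 -33.6 -24.5]
[ -5.   23.6  33.  -34.1 -24.9]
mid fit [-0.00020036 -0.00049063] -0.011480047676130166
edges 48.188010276950635
plate Y [-0.04960516  0.04963034] X min -0.13444955458527358
bridge front [0.03443808 0.03532525]
```

>>> {"fn": "step_arm", "kwargs": {"plan": "-0.8 -3.7 0 0 0 8 1;-0.8 -3.7 0 0 0 8 1;-0.8 -3.7 0 0 0 8 1;-0.8 -3.7 0 0 0 8 1;-0.8 -3.7 0 0 0 8 1"}}

```text
t: 2.02
ee_pos: [0.46, -0.0073, 0.3038]
orientation: [[-0.598, -0.801, -0.0], [-0.801, 0.598, 0.001], [-0.0, 0.0, -1.0]]
ft_force: [-0.1, -0.4, 0.3]
grip_width: 0.0853
grasp_force: 0.0
```

>>> {"fn": "step_arm", "kwargs": {"plan": "-0.8 -3.8 -2 0 0 10 1;-0.8 -3.8 -3 0 0 10 1;0 0 -5 0 0 0 1;0 0 -3 0 0 0 1;0 0 0 0 0 0 1"}}

```text
t: 2.65
ee_pos: [0.4425, -0.0818, 0.1709]
orientation: [[-0.293, -0.956, -0.006], [-0.956, 0.293, 0.003], [-0.001, 0.007, -1.0]]
ft_force: [-0.4, 0.2, 0.7]
grip_width: 0.0852
grasp_force: 0.0
```

Run:
```python
from h import *
c=cam('wrist');save(c,'w2.png');P=cloud(c)
for o in housings(P,c['pixels']):print(*o)
o=ctrl.get_obs();print(o['ee_pos'],np.degrees(np.arctan2(o['orientation'][1,1],o['orientation'][0,1])),o['ft_force'])
```

```text
[315. 282.] full [445.7 -82.2] [166.   43.8] body [ 440.1 -101. ] [126.7  43.8] yaw 73.5 origin [ 0.44   -0.1013] z 0.0471 0.0269
[ 0.44388117 -0.08231932  0.17316255] 162.95728856026597 [0.5663652 0.7574708 0.8582469]
```

>>> {"fn": "step_arm", "kwargs": {"plan": "0 -0.4 -3.5 0 0 0.5 1;0 0 -3 0 0 0 1;0 0 -1.8 0 0 0 1;0 0 0 0 0 0 0;0 0 0 0 0 0 0", "newtons": 70}}

```text
t: 3.32
ee_pos: [0.4464, -0.0877, 0.0932]
orientation: [[-0.285, -0.958, 0.004], [-0.958, 0.285, -0.001], [0.0, -0.004, -1.0]]
ft_force: [-0.3, -0.4, 0.6]
grip_width: 0.0514
grasp_force: 0.0
```

>>> {"fn": "step_arm", "kwargs": {"plan": "0 0 0 0 0 0 0;0 0 0 0 0 0 0;0 0 0 0 0 0 0;0 0 0 0 0 0 0;0 0 0 0 0 0 0"}}

```text
t: 3.95
ee_pos: [0.4467, -0.0881, 0.0936]
orientation: [[-0.286, -0.958, 0.005], [-0.958, 0.286, -0.001], [-0.0, -0.005, -1.0]]
ft_force: [-0.1, 0.1, 7.0]
grip_width: 0.0425
grasp_force: 72.3
```

>>> {"fn": "step_arm", "kwargs": {"plan": "0 0 2 0 0 0 0;0 0 2 0 0 0 0;0 0 1 0 0 0 0;0 0 0 0 0 0 0;0 0 0 0 0 0 0"}}

```text
t: 4.58
ee_pos: [0.4443, -0.0873, 0.14]
orientation: [[-0.286, -0.958, -0.001], [-0.958, 0.286, 0.0], [-0.0, 0.002, -1.0]]
ft_force: [-0.4, 0.2, -2.2]
grip_width: 0.0425
grasp_force: 71.5
```

Run:
```python
from h import *
for i in range(4):
    c=cam('wrist');o=ctrl.get_obs();print(o['t'],o['ee_pos'],o['ft_force'],o['wrist_torque'],o['joint_torque'])
save(c,'w3.png')
```

```text
4.625 [ 0.44414778 -0.0872783   0.13982703] [ 0.04010322 -0.1006884  -2.4350019 ] [-0.03594472  0.03040682  0.01797923] [-4.58366820e-03 -2.82008421e+01  3.25805032e+01 -1.15595307e-02
  5.52533241e-02  3.00033471e-04]
4.675 [ 0.44412706 -0.08729711  0.13980982] [ 0.24801296  0.3816479  -2.14615733] [-0.03495524  0.00103294 -0.04747911] [-1.90995939e-03 -2.81008905e+01  3.24523222e+01  2.59831402e-03
  5.52113971e-02  1.37699240e-04]
4.725 [ 0.44419677 -0.08730503  0.13991559] [-0.10174671  0.13400624 -2.15204333] [-0.03326599  0.01931693 -0.00637771] [-6.41054285e-04 -2.80223250e+01  3.23569930e+01  1.17362622e-02
  5.50695020e-02  5.99289365e-06]
4.775 [ 0.44427903 -0.08731651  0.14004974] [-0.03286232 -0.28645763 -2.05836854] [-0.08043026  0.04341212 -0.01525107] [-5.38111772e-05 -2.79644465e+01  3.22920120e+01  1.62483944e-02
  5.50151244e-02 -3.34809663e-06]
```

Housing c weighs about 2.1 N, so it is light. I'll put it back and go to a.

>>> {"fn": "step_arm", "kwargs": {"plan": "0 0 -2 0 0 0 0;0 0 -2 0 0 0 0;0 0 -0.6 0 0 0 0;0 0 0 0 0 0 0;0 0 0 0 0 0 1"}}

```text
t: 5.4
ee_pos: [0.4455, -0.0877, 0.0957]
orientation: [[-0.286, -0.958, 0.002], [-0.958, 0.286, -0.0], [-0.0, -0.002, -1.0]]
ft_force: [-0.1, 0.9, -0.2]
grip_width: 0.0599
grasp_force: 0.0
```

>>> {"fn": "step_arm", "kwargs": {"plan": "0 0 0 0 0 0 1;0 0 0 0 0 0 1;0 0 2 0 0 0 1;0 0 4 0 0 0 1;0 0 4 0 0 -8 1"}}

```text
t: 6.02
ee_pos: [0.4446, -0.0874, 0.1958]
orientation: [[-0.42, -0.908, -0.0], [-0.908, 0.42, 0.0], [-0.0, 0.0, -1.0]]
ft_force: [0.6, 0.1, 0.6]
grip_width: 0.0852
grasp_force: 0.0
```

>>> {"fn": "step_arm", "kwargs": {"plan": "-0.6 -3 0 0 0 -10 1;-0.6 -3 0 0 0 -10 1;-0.6 -3 0 0 0 -10 1;-0.6 -3 0 0 0 -10 1;-0.6 -3 0 0 0 -10 1"}}

```text
t: 6.65
ee_pos: [0.4147, -0.2386, 0.1952]
orientation: [[-0.966, -0.26, 0.001], [-0.26, 0.966, -0.0], [-0.001, -0.001, -1.0]]
ft_force: [1.0, -0.4, -0.7]
grip_width: 0.0853
grasp_force: 0.0
```

>>> {"fn": "step_arm", "kwargs": {"plan": "-0.6 -3 0 0 0 -10 1;-0.6 -3 0 0 0 -10 1;-0.6 -3 -2 0 0 -3 1;0 -0.8 -2 0 0 0 1;0 0 0 0 0 0 1"}}

```text
t: 7.28
ee_pos: [0.3957, -0.3351, 0.1531]
orientation: [[-0.991, 0.134, -0.003], [0.134, 0.991, 0.003], [0.003, 0.003, -1.0]]
ft_force: [-0.2, -0.4, -0.1]
grip_width: 0.0854
grasp_force: 0.0
```

Run:
```python
from h import *
c=cam('wrist');P=cloud(c)
for o in housings(P,c['pixels']):print(*o)
o=ctrl.get_obs();print(o['ee_pos'],np.degrees(np.arctan2(o['orientation'][1,1],o['orientation'][0,1])),o['ft_force'])
c=cam('top')
for o in housings(cloud(c),c['pixels']):print(*o)
```

```text
[321. 295.] full [ 396.5 -335.5] [ 44.  165.9] body [ 376.8 -332.9] [ 43.9 126.2] yaw -7.4 origin [ 0.3767 -0.333 ] z 0.0471 0.0269
[ 0.39634229 -0.33511621  0.15431694] 82.35458257923017 [-0.45114745  0.9811531   0.81964545]
[411. 194.] full [ 626.  -263.4] [110.2  41.6] body [ 606.2 -263.1] [70.2 40.6] yaw 0.6 origin [ 0.606  -0.2636] z 0.0465 0.0262
[341. 249.] full [452.8 -55.4] [107.6  42.8] body [447.4 -74.5] [67.8 42.3] yaw 74.4 origin [ 0.4474 -0.0746] z 0.0466 0.0266
```

>>> {"fn": "step_arm", "kwargs": {"plan": "-0.4 0 -3.2 0 0 0 1;0 0 -3 0 0 0 1;0 0 0 0 0 0 0;0 0 0 0 0 0 0;0 0 0 0 0 0 0", "newtons": 70}}

```text
t: 8.0
ee_pos: [0.3942, -0.3367, 0.0957]
orientation: [[-0.991, 0.132, 0.003], [0.132, 0.991, -0.004], [-0.004, -0.003, -1.0]]
ft_force: [1.0, 0.0, -1.4]
grip_width: 0.0425
grasp_force: 71.8
```

>>> {"fn": "step_arm", "kwargs": {"plan": "0 0 0 0 0 0 0;0 0 0 0 0 0 0;0 0 0 0 0 0 0;0 0 0 0 0 0 0;0 0 0 0 0 0 0"}}

```text
t: 8.62
ee_pos: [0.3941, -0.3367, 0.0955]
orientation: [[-0.991, 0.132, 0.003], [0.132, 0.991, -0.003], [-0.004, -0.003, -1.0]]
ft_force: [-0.2, 0.2, 6.8]
grip_width: 0.0429
grasp_force: 72.8
```

>>> {"fn": "step_arm", "kwargs": {"plan": "0 0 2 0 0 0 0;0 0 2 0 0 0 0;0 0 1 0 0 0 0;0 0 0 0 0 0 0;0 0 0 0 0 0 0"}}

```text
t: 9.25
ee_pos: [0.3924, -0.3351, 0.1419]
orientation: [[-0.991, 0.133, -0.001], [0.133, 0.991, 0.001], [0.001, 0.001, -1.0]]
ft_force: [0.3, -0.3, -2.1]
grip_width: 0.0428
grasp_force: 72.0
```

Run:
```python
from h import *
for i in range(3):
    c=cam('wrist');o=ctrl.get_obs();print(o['t'],o['ee_pos'],o['ft_force'],o['wrist_torque'])
```

```text
9.3 [ 0.39231248 -0.33498914  0.14173736] [ 0.40838738  0.37977834 -1.8070854 ] [ 0.0346202   0.10442819 -0.02894696]
9.35 [ 0.39228661 -0.33497466  0.1417231 ] [ 0.48418488 -0.06741482 -1.79335524] [-0.02416356  0.02520525 -0.00693988]
9.4 [ 0.39233763 -0.33504238  0.14180635] [-0.45251007  0.82667861 -2.80296429] [ 0.02308807  0.07691677 -0.00842025]
```

Housing a is light too, so b must be the cored one. I'll put a back and fetch b.

>>> {"fn": "step_arm", "kwargs": {"plan": "0 0 -2 0 0 0 0;0 0 -2 0 0 0 0;0 0 -0.6 0 0 0 0;0 0 0 0 0 0 0;0 0 0 0 0 0 1"}}

```text
t: 10.02
ee_pos: [0.3933, -0.336, 0.0977]
orientation: [[-0.991, 0.133, 0.001], [0.133, 0.991, -0.001], [-0.001, -0.001, -1.0]]
ft_force: [0.3, 0.2, 0.9]
grip_width: 0.0595
grasp_force: 0.0
```

>>> {"fn": "step_arm", "kwargs": {"plan": "0 0 0 0 0 0 1;0 0 0 0 0 0 1;0 0 2 0 0 0 1;0 0 4 0 0 0 1;0 0 4 0 0 0 1"}}

```text
t: 10.65
ee_pos: [0.3927, -0.3354, 0.1978]
orientation: [[-0.991, 0.133, -0.0], [0.133, 0.991, 0.0], [0.0, 0.0, -1.0]]
ft_force: [0.5, -0.3, 1.1]
grip_width: 0.0856
grasp_force: 0.0
```

>>> {"fn": "step_arm", "kwargs": {"plan": "5 1.4 0 0 0 2 1;5 1.4 0 0 0 2 1;5 1.4 0 0 0 2 1;5 1.4 0 0 0 2 1;0.3 1.4 -3 0 0 0 1"}}

```text
t: 11.28
ee_pos: [0.6009, -0.2657, 0.169]
orientation: [[-1.0, -0.009, 0.007], [-0.009, 1.0, -0.004], [-0.007, -0.004, -1.0]]
ft_force: [-0.9, -0.9, -0.1]
grip_width: 0.0856
grasp_force: 0.0
```

Run:
```python
from h import *
c=cam('wrist');P=cloud(c);save(c,'w4.png')
for o in housings(P,c['pixels']):print(*o)
o=ctrl.get_obs();print(o['ee_pos'],np.degrees(np.arctan2(o['orientation'][1,1],o['orientation'][0,1])),o['ft_force'])
```

```text
[178.   5.] full [ 491.3 -306.2] [95.5 12.6] body [ 518.1 -266.1] [0. 0.] yaw -116.2 origin [ 0.5002 -0.2882] z 0.2393 0.0253
[325. 278.] full [ 600.4 -264.7] [164.7  44. ] body [ 580.4 -264.7] [124.6  43.9] yaw 0.3 origin [ 0.5804 -0.2648] z 0.0471 0.0269
[ 0.59691985 -0.26218882  0.16195965] 90.58141529020266 [-1.8674213   2.2317878  -4.68184516]
```

>>> {"fn": "step_arm", "kwargs": {"plan": "0 0 -4 0 0 0 1;0 0 -3.6 0 0 0 1;0 0 0 0 0 0 1;0 0 0 0 0 0 0;0 0 0 0 0 0 0", "newtons": 80}}

```text
t: 11.95
ee_pos: [0.5971, -0.2665, 0.0939]
orientation: [[-1.0, -0.006, 0.004], [-0.006, 1.0, -0.002], [-0.004, -0.002, -1.0]]
ft_force: [-1.3, -0.1, 0.9]
grip_width: 0.0513
grasp_force: 0.0
```

>>> {"fn": "step_arm", "kwargs": {"plan": "0 0 0 0 0 0 0;0 0 0 0 0 0 0;0 0 0 0 0 0 0;0 0 0 0 0 0 0;0 0 0 0 0 0 0"}}

```text
t: 12.58
ee_pos: [0.5973, -0.2664, 0.0942]
orientation: [[-1.0, -0.007, 0.005], [-0.007, 1.0, -0.002], [-0.005, -0.002, -1.0]]
ft_force: [-0.7, 0.6, 6.4]
grip_width: 0.0429
grasp_force: 84.7
```

>>> {"fn": "step_arm", "kwargs": {"plan": "0 0 2 0 0 0 0;0 0 3 0 0 0 0;0 0 3 0 0 0 0;0 0 0 0 0 0 0;0 0 0 0 0 0 0"}}

```text
t: 13.2
ee_pos: [0.5952, -0.2652, 0.1695]
orientation: [[-1.0, -0.007, -0.002], [-0.007, 1.0, 0.001], [0.002, 0.001, -1.0]]
ft_force: [-0.2, 0.4, -4.9]
grip_width: 0.0426
grasp_force: 83.8
```

Run:
```python
from h import *
for i in range(3):
    c=cam('wrist');o=ctrl.get_obs();print(o['t'],o['ee_pos'],o['ft_force'],o['wrist_torque'])
save(c,'w5.png');P=cloud(c);
for o in housings(P,c['pixels']):print(*o)
```

```text
13.25 [ 0.59476738 -0.26493977  0.16860567] [-0.38059841 -1.03885988 -5.16709565] [-0.01273325  0.06181664 -0.04082541]
13.3 [ 0.59463965 -0.26485559  0.16828732] [-0.55244802  0.34095964 -4.59664531] [-0.03134611  0.07700819  0.09036879]
13.35 [ 0.59465887 -0.26486291  0.16825486] [ 0.12143366 -0.07735979 -3.93778067] [-0.00898836  0.10521869  0.01800123]
[161.  13.] full [ 482.7 -313. ] [110.3  22.1] body [ 512.6 -265.4] [0. 0.] yaw -110.8 origin [ 0.4898 -0.2943] z 0.2395 0.0268
[322. 349.] full [ 576.  -266.6] [126.5  47.8] body [ 576.  -266.6] [126.5  47.8] yaw 2.9 origin [ 0.556  -0.2676] z 0.1209 nanh.py:22: RuntimeWarning: Mean of empty slice.
  d=N[:,:2].mean(0)-B[:,:2].mean(0)
  ret = um.true_divide(
  return _methods._mean(a, axis=axis, dtype=dtype,
  ret = ret.dtype.type(ret / rcount)
```

View pics/w5.png

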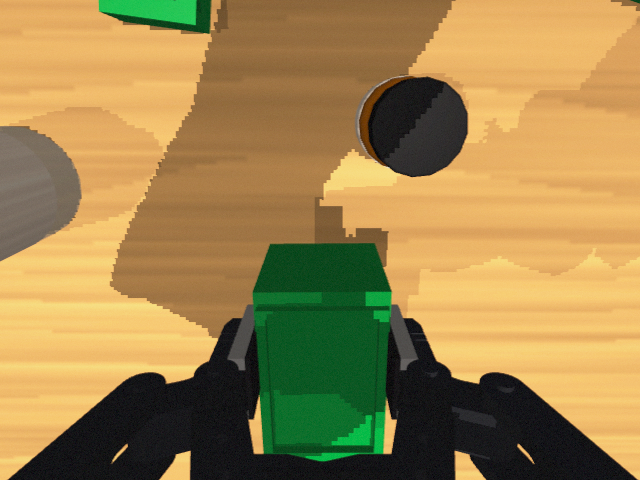

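The picture shows the housing level between the pads, with its rear edge at row 293 and the jar at (418,125) untouched. It weighs about 4.2 N, so b is the cored one. I'll carry it inside the rod's radius.

>>> {"fn": "step_arm", "kwargs": {"plan": "-4.4 3.4 1 0 0 0 0;-4.4 3.4 1 0 0 0 0;-4.4 3.4 1 0 0 0 0;-4.4 3.4 1 0 0 0 0;-4.4 3.4 1 0 0 0 0"}}

```text
t: 13.98
ee_pos: [0.3737, -0.0942, 0.22]
orientation: [[-1.0, -0.006, -0.002], [-0.006, 1.0, 0.001], [0.002, 0.001, -1.0]]
ft_force: [0.4, -0.2, -2.5]
grip_width: 0.0423
grasp_force: 84.0
```

>>> {"fn": "step_arm", "kwargs": {"plan": "0 5.8 0 0 0 2.5 0;0 5.8 0 0 0 2.5 0;0 5.8 0 0 0 2.5 0;2 3 0 0 0 2.5 0;2 3 0 0 0 2.6 0"}}

```text
t: 14.6
ee_pos: [0.4153, 0.14, 0.22]
orientation: [[-0.974, -0.228, -0.001], [-0.228, 0.974, -0.0], [0.001, -0.0, -1.0]]
ft_force: [0.4, -0.1, -4.7]
grip_width: 0.0425
grasp_force: 84.5
```

>>> {"fn": "step_arm", "kwargs": {"plan": "4 0.8 0 0 0 0 0;4 0.8 0 0 0 0 0;3.5 0.8 -2 0 0 0 0;0 0 -3 0 0 0 0;0 0 0 0 0 0 0"}}

```text
t: 15.22
ee_pos: [0.5278, 0.162, 0.166]
orientation: [[-0.974, -0.225, -0.011], [-0.225, 0.974, -0.002], [0.011, 0.001, -1.0]]
ft_force: [-0.8, -0.5, -5.4]
grip_width: 0.0427
grasp_force: 84.2
```

```bash
cat >> h.py <<'E'
th=np.radians(13.2);ex=np.array([np.cos(th),np.sin(th)]);ey=np.array([-ex[1],ex[0]]);O=np.array([.595,.1795])-.0005*ey
def st():
    o=ctrl.get_obs();p=o['ee_pos'][:2]-O
    print('nest XY mm',(p@ex*1000).round(1),(p@ey*1000).round(1),'z',o['ee_pos'][2].round(4),'yaw',np.degrees(np.arctan2(-o['orientation'][0,1],o['orientation'][1,1])).round(2),'zax',o['orientation'][:2,2].round(4),'F',o['ft_force'].round(1),'t',o['t'])
E
cat > m.py <<'E'
from h import *
c=cam('wrist');P=cloud(c);st()
import sys;save(c,sys.argv[1])
hsv=cv2.cvtColor(c['pixels'],cv2.COLOR_RGB2HSV);m=cv2.inRange(hsv,(48,110,40),(80,255,255))>0
Q=P[m];zt=float(np.percentile(Q[:,2],80))
Q=Q[abs(Q[:,2]-zt)<.006];XY=Q[:,:2]-O;X=XY@ex;Y=XY@ey
A=np.c_[X,Y,np.ones(len(X))];s=np.linalg.lstsq(A,Q[:,2],rcond=None)[0];print('top',len(X),Q[:,2].mean(),'slopes',s)
b=np.arange(X.min()+.005,X.max()-.005,.008);r=[(x,*np.percentile(Y[(X>x)&(X<x+.008)],[3,97])) for x in b if ((X>x)&(X<x+.008)).sum()>20]
for q in r:print((np.array(q)*1000).round(1))
print('X range',np.percentile(X,[1,99]))
E
python3 m.py w6.png
```

```text
nest XY mm -68.4 -1.3 z 0.1684 yaw 12.98 zax [-0.0063 -0.0011] F [-0.5  1.  -4.2] t 15.275
top 22066 0.11923368303424606 slopes [-0.00659435  0.00132765  0.11879972]
[-90.8 -21.4  19.1]
[-82.8 -21.3  18.7]
[-74.8 -21.1  18.6]
[-66.8 -21.1  18.6]
[-58.8 -21.1  18.8]
[-50.8 -21.2  19.1]
[-42.8 -21.1  19.2]
[-34.8 -19.6  17.8]
X range [-0.09524783 -0.03182866]
```

View pics/w6.png

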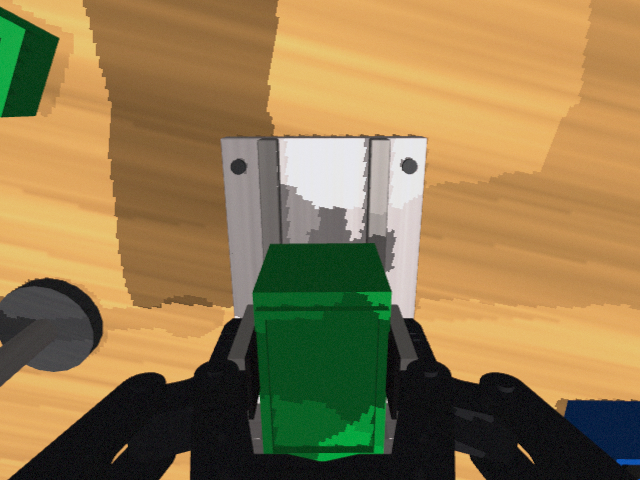

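The housing hovers in line with the channel; its rear edge is at row 293 and the rails are at columns ~270 and ~378. I'll re-measure the rails from this closer view.

Run:
```python
from h import *
c=cam('wrist');P=cloud(c);st()
Q=P.reshape(-1,3);D=Q[:,:2]-O;X=D@ex;Y=D@ey;z=Q[:,2]
top=(abs(Y)<.05)&(z>.021)&(z<.028)&(X>-.14)
pts=[]
for xb in np.arange(-.133,-.09,.006):
    j=top&(X>xb)&(X<xb+.006);a=Y[j&(Y>.01)];b=Y[j&(Y<-.01)]
    if len(a)>9 and len(b)>9:
        q=(xb+.003,*np.percentile(a,[3,97]),*np.percentile(b,[3,97]));pts.append(q);print((np.array(q)*1000).round(1),'mid inner',round((q[1]+q[4])*500,2),'mid outer',round((q[2]+q[3])*500,2))
```

```text
nest XY mm -67.3 -1.3 z 0.1703 yaw 12.98 zax [-0.0023 -0.0004] F [-0.4 -0.4 -4.2] t 15.325
[-130.    23.7   33.2  -33.3  -23.8] mid inner -0.06 mid outer -0.05
[-124.    23.7   33.3  -33.4  -23.8] mid inner -0.05 mid outer -0.01
[-118.    23.8   33.2  -33.3  -24. ] mid inner -0.1 mid outer -0.06
[-112.    23.7   33.3  -33.6  -23.8] mid inner -0.04 mid outer -0.18
[-106.    23.7   33.1  -33.3  -24. ] mid inner -0.12 mid outer -0.05
[-100.    23.6   33.3  -33.5  -24.1] mid inner -0.23 mid outer -0.08
[-94.   23.7  33.1 -33.4 -23.9] mid inner -0.09 mid outer -0.16
[-88.   23.7  33.3 -33.3 -24. ] mid inner -0.15 mid outer 0.03
```

>>> {"fn": "step_arm", "kwargs": {"plan": "0 0.1 -2 0 0 0.2 0;0 0 -1.2 0 0 0 0;0 0 -0.6 0 0 0 0;0 0 0 0 0 0 0;0 0 0 0 0 0 0"}}

```text
t: 15.95
ee_pos: [0.5312, 0.1635, 0.1337]
orientation: [[-0.974, -0.228, 0.001], [-0.228, 0.974, 0.0], [-0.001, -0.0, -1.0]]
ft_force: [0.5, 0.3, -2.9]
grip_width: 0.0424
grasp_force: 84.5
```

```bash
python3 -c "
from h import *
st()"; python3 m.py w7.png
```

```text
nest XY mm -65.7 -0.5 z 0.1337 yaw 13.18 zax [0.0013 0.0002] F [ 0.5  0.3 -2.9] t 15.95
nest XY mm -65.6 -0.5 z 0.1338 yaw 13.18 zax [0.0015 0.0003] F [ 0.2 -0.1 -4.1] t 16.0
top 21979 0.0870153869888746 slopes [0.00374985 0.00111148 0.08724717]
[-86.6 -20.9  19.8]
[-78.6 -20.6  19.4]
[-70.6 -20.3  19.3]
[-62.6 -20.2  19.4]
[-54.6 -20.4  19.7]
[-46.6 -20.3  19.6]
[-38.6 -20.3  19.8]
[-30.6 -18.4  18.6]
X range [-0.09094764 -0.02760681]
```

>>> {"fn": "step_arm", "kwargs": {"plan": "0 0.04 -0.8 0 0 0 0;0 0 -0.7 0 0 0 0;0 0 -0.5 0 0 0 0;0 0 0 0 0 0 0;0 0 0 0 0 0 0"}}

```text
t: 16.62
ee_pos: [0.5309, 0.1639, 0.1129]
orientation: [[-0.974, -0.228, 0.0], [-0.228, 0.974, 0.0], [-0.0, -0.0, -1.0]]
ft_force: [-0.1, -0.1, -4.9]
grip_width: 0.0427
grasp_force: 84.5
```

```bash
python3 -c "
from h import *
st()"
```

```text
nest XY mm -66.0 -0.0 z 0.1129 yaw 13.18 zax [0.0001 0.    ] F [-0.1 -0.1 -4.9] t 16.625
```

>>> {"fn": "step_arm", "kwargs": {"plan": "0 0 -0.3 0 0 0 0;0 0 -0.3 0 0 0 0;0 0 -0.2 0 0 0 0;0 0 0 0 0 0 0;0 0 0 0 0 0 0"}}

```text
t: 17.25
ee_pos: [0.5309, 0.1639, 0.1061]
orientation: [[-0.974, -0.228, 0.001], [-0.228, 0.974, -0.0], [-0.001, -0.0, -1.0]]
ft_force: [-5.1, -0.9, 6.0]
grip_width: 0.0426
grasp_force: 85.4
```

```bash
python3 m.py w8.png
```

```text
nest XY mm -66.0 -0.0 z 0.1061 yaw 13.18 zax [0.0006 0.    ] F [-4.5 -0.1  5.6] t 17.3
top 21969 0.05946610564646302 slopes [0.0069738  0.00025809 0.0598986 ]
[-86.8 -20.4  20.2]
[-78.8 -20.   19.8]
[-70.8 -19.9  19.9]
[-62.8 -19.8  19.8]
[-54.8 -19.9  20.1]
[-46.8 -19.9  20.2]
[-38.8 -19.9  20.2]
[-30.8 -18.1  18.3]
X range [-0.09127186 -0.02808093]
```

Seated: the top is at 0.0595 (bottom 12.5 mm) and the lateral offset is about 0. I'll ease the downward press and start along the channel.

>>> {"fn": "step_arm", "kwargs": {"plan": "0 0 0.3 0 0 0 0;0.58 0.14 0 0 0 0 0;0.58 0.14 0 0 0 0 0;0.58 0.14 0 0 0 0 0;0.19 0.045 0 0 0 0 0"}}

```text
t: 17.92
ee_pos: [0.5506, 0.1686, 0.1076]
orientation: [[-0.974, -0.228, -0.0], [-0.228, 0.974, -0.0], [0.0, -0.0, -1.0]]
ft_force: [0.2, 0.5, -4.3]
grip_width: 0.0427
grasp_force: 84.4
```

```bash
python3 m.py w9.png
```

```text
nest XY mm -45.6 0.0 z 0.1077 yaw 13.18 zax [0.0001 0.0001] F [ 0.6  0.4 -2.7] t 17.975
top 21977 0.06088469414787312 slopes [0.00274914 0.00061541 0.06099925]
[-66.5 -20.3  20.3]
[-58.5 -20.   19.9]
[-50.5 -19.9  19.8]
[-42.5 -19.7  19.9]
[-34.5 -19.9  20.2]
[-26.5 -19.8  20.2]
[-18.5 -19.8  20.3]
[-10.5 -18.3  18.5]
X range [-0.07095047 -0.00762595]
```

>>> {"fn": "step_arm", "kwargs": {"plan": "0.15 0.034 -0.1 0 0 0 0;0.15 0.034 0 0 0 0 0;0.15 0.034 0 0 0 0 0;0.15 0.034 0 0 0 0 0;0.1 0.023 0 0 0 0 0"}}

```text
t: 18.6
ee_pos: [0.5572, 0.1701, 0.107]
orientation: [[-0.974, -0.228, 0.0], [-0.228, 0.974, 0.0], [-0.0, -0.0, -1.0]]
ft_force: [-0.3, 0.2, -3.8]
grip_width: 0.0421
grasp_force: 84.4
```

```bash
python3 -c "
from h import *
st()"
```

```text
nest XY mm -38.9 0.0 z 0.107 yaw 13.18 zax [0.0002 0.    ] F [-0.3  0.2 -3.8] t 18.6
```

>>> {"fn": "step_arm", "kwargs": {"plan": "0.1 0.023 0 0 0 0 0;0.1 0.023 0 0 0 0 0;0.1 0.023 0 0 0 0 0;0.1 0.023 0 0 0 0 0;0 0 0 0 0 0 0"}}

```text
t: 19.23
ee_pos: [0.5612, 0.1711, 0.1069]
orientation: [[-0.974, -0.228, 0.0], [-0.228, 0.974, 0.0], [-0.0, 0.0, -1.0]]
ft_force: [0.3, -0.6, -4.0]
grip_width: 0.0431
grasp_force: 84.4
```

```bash
python3 -c "
from h import *
st()"
```

```text
nest XY mm -34.9 0.0 z 0.1069 yaw 13.18 zax [0.0001 0.    ] F [ 0.3 -0.6 -4. ] t 19.225
```

>>> {"fn": "step_arm", "kwargs": {"plan": "0.1 0.023 0 0 0 0 0;0.1 0.023 0 0 0 0 0;0.1 0.023 0 0 0 0 0;0.1 0.023 0 0 0 0 0;0 0 0 0 0 0 0"}}

```text
t: 19.85
ee_pos: [0.5652, 0.172, 0.1069]
orientation: [[-0.974, -0.228, 0.0], [-0.228, 0.974, 0.0], [-0.0, -0.0, -1.0]]
ft_force: [-0.9, -0.5, -3.9]
grip_width: 0.0426
grasp_force: 84.4
```

>>> {"fn": "step_arm", "kwargs": {"plan": "0.1 0.023 0 0 0 0 0;0.1 0.023 0 0 0 0 0;0.1 0.023 0 0 0 0 0;0.1 0.023 0 0 0 0 0;0 0 0 0 0 0 0"}}

```text
t: 20.48
ee_pos: [0.5692, 0.1729, 0.1069]
orientation: [[-0.974, -0.228, 0.0], [-0.228, 0.974, 0.0], [-0.0, 0.0, -1.0]]
ft_force: [-0.1, 0.6, -4.5]
grip_width: 0.0426
grasp_force: 84.4
```

>>> {"fn": "step_arm", "kwargs": {"plan": "0.1 0.023 0 0 0 0 0;0.1 0.023 0 0 0 0 0;0.1 0.023 0 0 0 0 0;0 0 0 0 0 0 0;0 0 0 0 0 0 0"}}

```text
t: 21.1
ee_pos: [0.572, 0.1736, 0.1068]
orientation: [[-0.974, -0.228, -0.0], [-0.228, 0.974, -0.0], [0.0, -0.0, -1.0]]
ft_force: [-0.8, -0.4, -3.9]
grip_width: 0.0432
grasp_force: 84.5
```

>>> {"fn": "step_arm", "kwargs": {"plan": "0.1 0.023 0 0 0 0 0;0.1 0.023 0 0 0 0 0;0 0 0 0 0 0 0;0 0 0 0 0 0 0;0 0 0 0 0 0 0"}}

```text
t: 21.72
ee_pos: [0.5741, 0.1741, 0.1068]
orientation: [[-0.974, -0.228, 0.0], [-0.228, 0.974, 0.0], [-0.0, 0.0, -1.0]]
ft_force: [-0.6, -0.1, -3.2]
grip_width: 0.0425
grasp_force: 84.5
```

```bash
python3 -c "
from h import *
for i in range(4): cam('wrist');st()"
```

```text
nest XY mm -21.6 -0.0 z 0.1068 yaw 13.18 zax [-0. -0.] F [ 0.3  0.3 -4. ] t 21.775
nest XY mm -21.6 -0.1 z 0.1069 yaw 13.18 zax [ 0. -0.] F [-0.1 -0.6 -3.8] t 21.825
nest XY mm -21.5 -0.1 z 0.1069 yaw 13.18 zax [ 0.0002 -0.    ] F [ 0.1 -0.2 -4.4] t 21.875
nest XY mm -21.6 -0.0 z 0.1069 yaw 13.18 zax [ 0.0001 -0.    ] F [-0.5 -0.6 -5. ] t 21.925
```

>>> {"fn": "step_arm", "kwargs": {"plan": "0.1 0.023 0 0 0 0 0;0.1 0.023 0 0 0 0 0;0 0 0 0 0 0 0;0 0 0 0 0 0 0;0 0 0 0 0 0 0"}}

```text
t: 22.55
ee_pos: [0.5762, 0.1745, 0.1069]
orientation: [[-0.974, -0.228, 0.0], [-0.228, 0.974, 0.0], [-0.0, 0.0, -1.0]]
ft_force: [-0.6, -0.4, -4.5]
grip_width: 0.0428
grasp_force: 84.4
```

```bash
python3 -c "
from h import *
for i in range(3): cam('wrist');st()"
```

```text
nest XY mm -19.5 -0.1 z 0.1069 yaw 13.18 zax [0.0001 0.0001] F [-0.2 -0.4 -5. ] t 22.6
nest XY mm -19.5 -0.1 z 0.1069 yaw 13.18 zax [0.0002 0.0001] F [-0.3  0.8 -4.9] t 22.65
nest XY mm -19.5 -0.1 z 0.1069 yaw 13.18 zax [0.0002 0.0001] F [ 0.  -0.2 -4.3] t 22.7
```

>>> {"fn": "step_arm", "kwargs": {"plan": "0.1 0.023 0 0 0 0 0;0 0 0 0 0 0 0;0.1 0.023 0 0 0 0 0;0 0 0 0 0 0 0;0 0 0 0 0 0 0"}}

```text
t: 23.32
ee_pos: [0.5768, 0.1747, 0.1067]
orientation: [[-0.974, -0.228, -0.003], [-0.228, 0.974, -0.001], [0.003, -0.0, -1.0]]
ft_force: [-5.7, -0.9, -1.5]
grip_width: 0.0424
grasp_force: 84.7
```

>>> {"fn": "step_arm", "kwargs": {"plan": "0.1 0.023 0 0 0 0 0;0 0 0 0 0 0 0;0 0 0 0 0 0 0;0 0 0 0 0 0 0;0 0 0 0 0 0 0"}}

```text
t: 23.95
ee_pos: [0.577, 0.1747, 0.1067]
orientation: [[-0.974, -0.228, -0.005], [-0.228, 0.974, -0.001], [0.005, -0.0, -1.0]]
ft_force: [-8.9, -2.0, 0.8]
grip_width: 0.0428
grasp_force: 85.0
```

```bash
python3 m.py w10.png
```

```text
nest XY mm -18.6 -0.0 z 0.1068 yaw 13.17 zax [-0.005  -0.0013] F [-7.6 -1.7  0.2] t 24.0
top 22024 0.05999474891538147 slopes [0.0013734  0.00101803 0.06001525]
[-39.8 -20.3  20.2]
[-31.8 -20.1  19.9]
[-23.8 -19.9  19.8]
[-15.8 -19.9  19.9]
[ -7.8 -19.8  20.1]
[  0.2 -19.9  20.3]
[  8.2 -19.8  20.3]
[ 16.2 -18.4  19.1]
X range [-0.04422083  0.01908353]
```

It has come solid: 8–9 N at X -18.6 with almost no further travel. I'll relieve the push, seat it, release and withdraw.

>>> {"fn": "step_arm", "kwargs": {"plan": "-0.15 -0.035 0 0 0 0 0;0 0 -0.15 0 0 0 0;0 0 0 0 0 0 0;0 0 0 0 0 0 1;0 0 0 0 0 0 1"}}

```text
t: 24.62
ee_pos: [0.5796, 0.1752, 0.107]
orientation: [[-0.974, -0.228, 0.005], [-0.228, 0.974, 0.001], [-0.005, -0.0, -1.0]]
ft_force: [0.5, -0.0, 0.4]
grip_width: 0.0766
grasp_force: 0.0
```

>>> {"fn": "step_arm", "kwargs": {"plan": "0 0 0 0 0 0 1;0 0 0 0 0 0 1;0 0 1 0 0 0 1;0 0 2 0 0 0 1;0 0 3 0 0 0 1"}}

```text
t: 25.25
ee_pos: [0.577, 0.1747, 0.1655]
orientation: [[-0.974, -0.228, -0.002], [-0.228, 0.974, -0.0], [0.002, 0.0, -1.0]]
ft_force: [0.5, -0.3, -1.0]
grip_width: 0.0854
grasp_force: 0.0
```

>>> {"fn": "step_arm", "kwargs": {"plan": "-2 -0.5 5 0 0 0 1;-4 -1 3 0 0 0 1;-2 0 0 0 0 0 1;0 0 0 0 0 0 1;0 0 0 0 0 0 1"}}

```text
t: 25.88
ee_pos: [0.4981, 0.1599, 0.2454]
orientation: [[-0.974, -0.228, 0.001], [-0.228, 0.974, -0.0], [-0.001, -0.0, -1.0]]
ft_force: [0.2, 0.1, 0.6]
grip_width: 0.0854
grasp_force: 0.0
```

```bash
python3 m.py w11.png
python3 - <<'E'
from h import *
c=cam('top');P=cloud(c)
for o in housings(P,c['pixels']):print(*o)
E
```

```text
nest XY mm -98.8 3.4 z 0.245 yaw 13.17 zax [-0.0001 -0.0001] F [ 0.7 -0.8 -0.4] t 25.925
top 5273 0.059421266760711196 slopes [0.01103674 0.00201703 0.05956005]
[-40.3 -20.4  20.6]
[-32.3 -20.5  20.1]
[-24.3 -20.2  20.2]
[-16.3 -20.2  20.3]
[ -8.3 -20.5  19.8]
[ -0.3 -19.9  20.6]
[  7.7 -20.2  20.7]
[ 15.7 -20.3  20.7]
X range [-0.04461411  0.02496537]
[341. 249.] full [453.  -55.9] [107.3  43.4] body [448.1 -74.7] [68.4 43.4] yaw 75.6 origin [ 0.448  -0.0752] z 0.0466 0.0262
[436. 264.] full [ 420.6 -337.1] [ 43.  108.2] body [ 401.9 -335.3] [43.  70.2] yaw -6.1 origin [ 0.4007 -0.335 ] z 0.0461 0.026
```

View pics/w11.png

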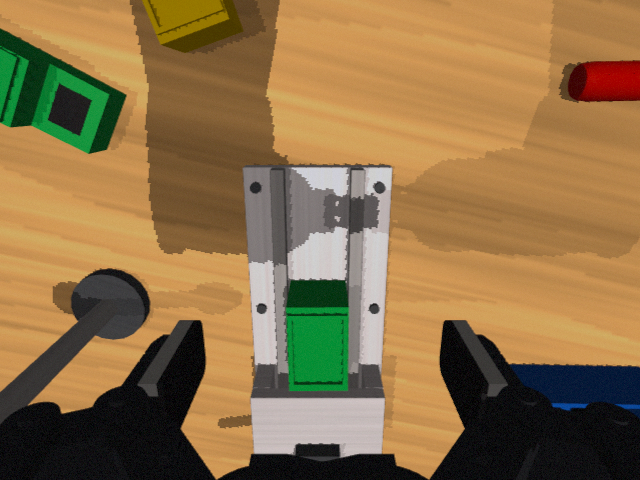

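The view shows the housing flat and straight in the channel. Its body spans X -45 to 25 mm, the nose is under the bridge, and the other two housings stand upright on the bench.

```bash
python3 -c "
from cell import ctrl
print(ctrl.hand_in())"
```

```text
the job is handed in; nothing more can be done
None
```

I found housing_b to be the cored one (about 4.2 N against about 2.1 N for the other two) and pushed it nose-first under the bridge until it came solid at about 9 N. I then released it and handed the job in at about 26 s; no verdict came back, and the pin and stop were judged by feel, since they are hidden under the bridge.

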